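Feel for the hidden catch of the till-roll box and slide its lid open

TASK

We need the spare till rolls: open the wooden roll box on the counter. Its lid is locked by a hidden catch: feel along the ledge at the front of the box until the wood gives way under the fingertips, press that spot fully down so the lid springs loose, then let go of the catch and push the lid back as far as it goes. Leave the cup, jar and muffin round it where they stand.

Things in the scene. Friction and masses are not known exactly. Their poses are not given: they have to be found in the camera images.
- roll_box: Wooden box fixed to the counter, 190 (x) x 250 (y) mm, 105 mm high at its sides. Origin: centre of its underside; x points from the front (ledge side) to the back, y along the ledge, z up. The level ledge along the front is 80 mm above the counter, 53 mm wide (box x -95 to -42 mm); a step wall behind it and cheeks at both ends rise to 92 mm. A sliding lid covers the part behind the step.
- ledge_left (a point): Left end (box +y) of the ledge's row of blocks, on their top, mid-width (box x -66 mm). The ledge is a 6 mm front board and four look-alike wooden blocks in a row, each 44 (x) x 54 (y) mm, centred 28, 84, 140 and 196 mm from this end. Three are rigid; one, a different one each time and not to be told by eye, is the catch: it sinks when pressed and the fingertip drops up to 14 mm into the ledge.
- ledge_right (a point): Right end (box -y) of the row of blocks, on their top, mid-width; 224 mm from ledge_left.
- catch (a joint): How far the hidden catch block is pressed down, in m: 0 = up and flush with the ledge, 0.014 = fully down on its stop. A spring pushes it back up: it begins to move at 2 N and takes 6 N fully down. From about 0.009 on the lid is free.
- lid (a joint): How far the sliding lid is open, in m: 0 = shut and locked (it cannot be pushed open), 0.075 = fully open on its stop. It slides level along box +x, away from the ledge. When the catch is pressed a spring pushes it out to 0.022 or a little more; from there it must be pushed, against 1 to 2 N of friction. It stays where it is left.
- lip (a point): Middle of the front face (towards the ledge) of the upright wooden lip on the lid, 110 mm above the counter; moves with the lid. The lip is 150 mm long along box y, 12 mm thick and stands 18 mm above the lid's flat top, which is 101 mm above the counter and reaches 40 mm in front of the lip. Lid shut: this point is at box x 0 mm, 66 mm behind the ledge's middle line.
- cup: White paper cup, 82 mm wide, 92 mm tall, standing loose to the right of the box. Origin: centre of its underside. Leave alone.
- jar: Honey jar, 65 mm wide, 84 mm tall, standing loose to the left of the box, in front of the till. Origin: centre of its underside. Leave alone.
- muffin: Muffin, 85 mm wide, 73 mm tall, standing loose behind the box; the opening lid passes above it. Origin: centre of its underside. Leave alone.

How it is judged:
By the outcome, as a careful person would: the job done as asked, in the order asked, and still so for the second after the job is handed in, with the robot touching nothing.
It also fails if it takes over 64 s, if anything falls off the work surface, if the arm or the gripper's body presses on something with over 40 N, if the wrist force passes 120 N, or if a joint passes its speed limit or range.

ROBOT

A 7-joint arm with a two-finger parallel gripper is mounted at the origin on a cart in front of the work surface, level with it; the furniture and walls round the work are solid. World frame = base frame: x ahead of the robot, y to its left, z up, the work surface at z = 0. Lengths are in mm, angles in rad, forces in N, time in s.
With the tool pointing down it reaches from about 400 to 875 mm from the base axis. Payload 6.5 kg.
Tool frame: the origin (TCP) lies at the very end of the fingers, on their centre line; the grasp point (between the pads) lies 19 mm behind it; z points along the fingers, y is the direction in which the jaws open and shut (so a half turn about z gives the same grasp; the last joint's range is limited). The gripper opens to 88 mm and grips with 3 to 60 N. Pads are 18 mm wide; open, the fingers measure 123 mm over their backs; the gripper's body (75 mm by 187 mm) begins 45 mm behind the grasp point.
Start: joints at [-1.247, 0.536, -0.004, 1.538, 0.003, 1.067, -0.071], TCP at [246.997, 601.234, 238.716] pointing down, gripper open.
Joint ranges: [-2.7, 2.7], [-0.37, 2.16], [-1.27, 1.26], [0.24, 2.4], [-1.31, 4.45], [0.19, 1.91], [-2.76, 2.76]. Speed limits (rad/s): [2.39, 2.39, 3.14, 3.14, 3.14, 3.14, 3.14].

INTERFACE

Orientations are given as a unit quaternion [w, x, y, z].
In Python, from bench import env gives the robot as it stands.
- The arm moves only by the shell command python3 -m jog 'ROWS'. ROWS is JSON, a list of rows, each a list of 3 entries, a list of its own where there are three numbers: the turn, a rotation vector about the tool's x, y, z in degrees, then the shift along the tool's x, y, z in mm, then the opening, from -1 (shut) to 1 (fully open). A call has 1 to 10 rows; each row shifts and turns the commanded pose from where the row before left it, along the tool's axes as they then stand; what a row does not reach is not made up. A row lasts 1/10 s, in which the tool goes at most 50 mm and 8.59 degrees, less where a joint would pass 70% of its speed; a pose out of reach is approached as far as the arm can. A call is refused whole if a number of a shift passes 50 or a number of a turn 8.59, either way. A call with a gripper value outside its range is refused whole. The fingers move at their own pace and stop on an object; the grip force is fixed at half the most. Time passes only in rows, so rows that do not move let the fingers close. It gives the time, the measured TCP pose, the force and the opening at its end, in the units of the state.
- env.sense(): the state, without advancing time (a new reading comes with each control period).
- env.get_image(name): name is "scene" or "top" or "wrist"; returns a dict with "image" (480x640x3 uint8, blue, green, red), "intrinsics" (3x3 intrinsics, pixels), "k1" (the pictures are not rectified: a ray, as slopes to the right and down, at radius r is drawn at 1 + k1 r^2 times it, then the intrinsics apply), "R" (3x3) and "t" (3): a world point X has camera coordinates R X + t; the wrist camera has in their place "mount" (4x4, takes a point from camera to tool coordinates, whose origin is the TCP and whose axes are the flange's). Camera axes: x right, y down, z forward; pixel columns grow to the right and rows downward; lengths in mm; the calibration is good to about 2 mm. A picture is of the moment at which its call begins: read the wrist's pose just before it. There is no depth.
- env.job_done(): hands the job in, once; it reports no verdict.
The state is a dict: "clock": time; "joints": joint angles; "qvel": joint speeds; "joint_torque": joint torques, N m; "tcp_pos": TCP position; "tool_rot": TCP orientation; "contact_force": force on the tool from outside, world axes, zero at the start; "wrist_torque": the same for the moment, N m; "grip_width": finger opening in mm.
Only numpy, scipy, OpenCV 4.12 (cv2) and the standard library are available. Lean on these libraries where they do the work, as an engineer would, in place of code of your own. Each camera call takes 0.05 s, during which the arm holds its last target.

## Working session

There is one attempt and no reset: what is moved stays moved. The work goes in short steps, Python scripts to look and compute and a shell command to move; the robot and the scene stay as the last step left them, time stands still between calls to the robot, and variables do not carry over. Pictures are saved under pics/ and viewed, and the job is handed in when it is done.

```bash
ls; mkdir -p pics; python3 - <<'E'
from bench import env
import cv2
print(env.sense())
for n in ("scene","top","wrist"):
    d=env.get_image(n); cv2.imwrite(f"pics/{n}0.png",d["image"])
    print(n,{k:(v.tolist() if hasattr(v,'tolist') else v) for k,v in d.items() if k!="image"})
E
```

```text
pics
{'clock': 0.0, 'joints': array([-1.24717971,  0.53719017, -0.00446168,  1.53886132,  0.00262523,
        1.06728699, -0.07122011]), 'qvel': array([ 4.81979051e-04, -2.79209329e-05,  3.67915264e-04, -8.59410415e-04,
       -2.37160865e-03, -5.91662240e-05,  1.73839273e-04]), 'joint_torque': array([-8.31800971e-04, -5.70983398e+01,  9.90298949e-01, -2.51607102e+01,
       -5.62550488e-02,  1.80150359e-02,  1.65729625e-04]), 'tcp_pos': array([246.78877917, 600.66568732, 237.8279115 ]), 'tool_rot': array([-1.00315240e-04,  1.93635389e-01,  9.81073177e-01, -8.64231541e-04]), 'contact_force': array([ 0.08033231, -0.0653196 ,  0.75430762]), 'wrist_torque': array([ 0.03094401, -0.03817752, -0.00701025]), 'grip_width': 88.07157375323469}
scene {'intrinsics': [[494.2948223478672, 0.0, 318.05747830396507], [0.0, 494.2948223478672, 240.16350428668892], [0.0, 0.0, 1.0]], 'k1': -0.055453310082916416, 'R': [[-0.8693902473296211, -0.49394919336275356, -0.01322090104440114], [-0.3639165667176385, 0.6581631182342729, -0.6590796934093671], [0.33425339237857765, -0.5681861527461082, -0.751956890726
[... 257 characters left out ...]
 -0.9992033206582024, -0.03144727085191937], [-0.9976561996528776, -0.02250039003721668, -0.06462073771128884], [0.06386167984472836, 0.03296143858806197, -0.9974142717114163]], 't': [-263.42305140911594, 552.5807705701458, 991.9536895608868]}
wrist {'intrinsics': [[338.5025367446475, 0.0, 319.0296421482257], [0.0, 338.5025367446475, 241.9340434497396], [0.0, 0.0, 1.0]], 'k1': -0.016843582613506432, 'mount': [[-0.00024255285106251199, -0.9659738418344885, -0.2586396683798362, 64.70690270134705], [0.9999999459393748, -0.00017687857834956187, -0.0002771916563789371, 1.24106852003103], [0.00022201207238900262, -0.2586397216312407, 0.9659738325157431, -146.47509954293838], [0.0, 0.0, 0.0, 1.0]]}
```

View pics/scene0.png

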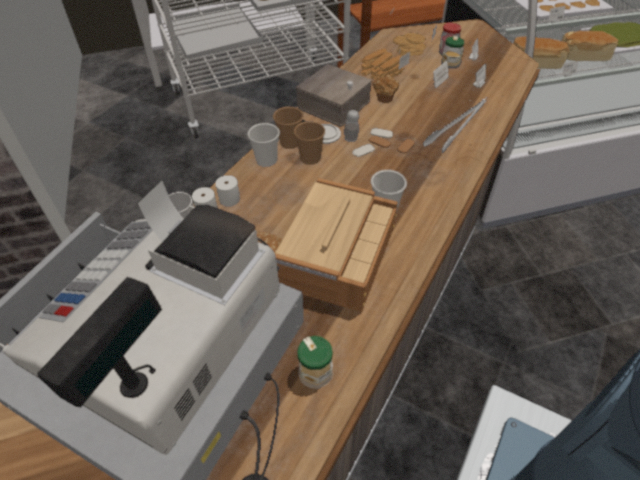

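View pics/top0.png

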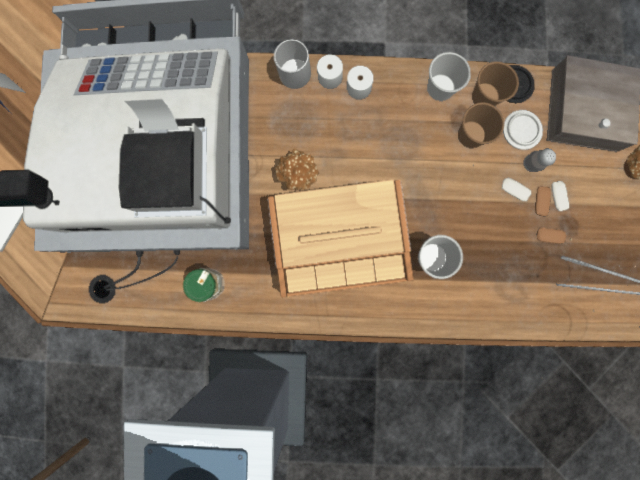

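View pics/wrist0.png

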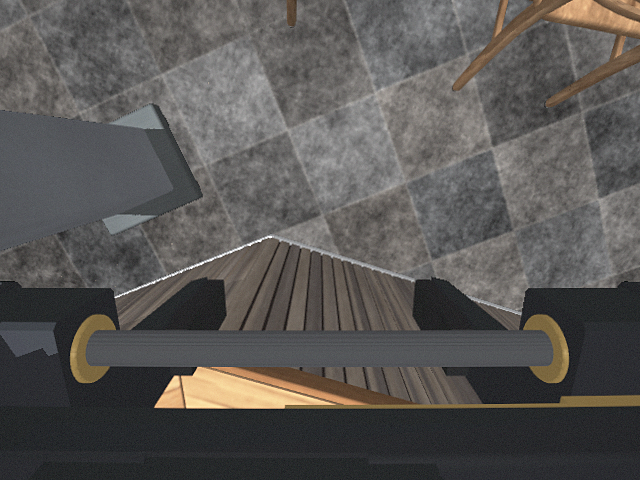

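The top view shows the box at about (340,237), with its ledge of four blocks along the bottom from (285,281) to (410,270). The jar is at (203,284), the cup at (441,257) and the muffin at (297,170). I'll zoom in to get the corners.

```bash
python3 - <<'E'
import cv2
t=cv2.imread("pics/top0.png");s=cv2.imread("pics/scene0.png")
cv2.imwrite("pics/tc.png",cv2.resize(t[170:310,260:420],None,fx=5,fy=4.28,interpolation=cv2.INTER_CUBIC)[:600])
cv2.imwrite("pics/sc.png",cv2.resize(s[170:320,260:410],None,fx=4,fy=4,interpolation=cv2.INTER_CUBIC))
E
```

```text
(no output)
```

View pics/tc.png

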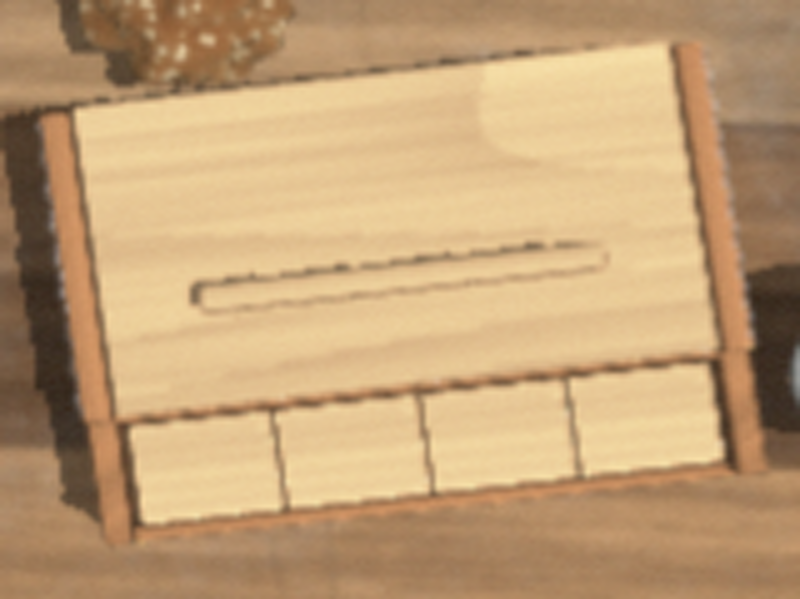

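View pics/sc.png

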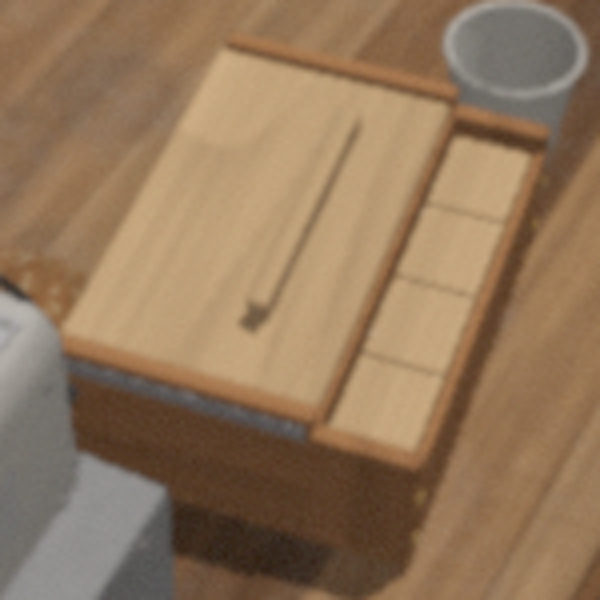

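```bash
cat > h.py <<'E'
import numpy as np, cv2
from bench import env
def cam(n):
    d=env.get_image(n); return d
def ray(d,p):
    K=np.array(d["intrinsics"]);k=np.array([d["k1"],0,0,0,0.])
    u=cv2.undistortPoints(np.array([[p]],float),K,k)[0,0]
    R=np.array(d["R"]);t=np.array(d["t"])
    v=R.T@np.array([u[0],u[1],1]); return -R.T@t, v/np.linalg.norm(v)
def plane(d,p,z):
    c,v=ray(d,p); return c+v*(z-c[2])/v[2]
def tri(a,p,b,q):
    c1,v1=ray(a,p);c2,v2=ray(b,q)
    s=np.linalg.lstsq(np.c_[v1,-v2],c2-c1,rcond=None)[0]
    A=c1+s[0]*v1;B=c2+s[1]*v2
    return (A+B)/2,np.linalg.norm(A-B)
E
python3 - <<'E'
from h import *
np.set_printoptions(precision=1,suppress=True)
t=cam("top");s=cam("scene")
T=lambda u,v:(260+(u+.5)/5-.5,170+(v+.5)/4.28-.5)
S=lambda u,v:(260+(u+.5)/4-.5,170+(v+.5)/4-.5)
print("cams",ray(t,(320,240))[0],ray(s,(320,240))[0])
tf=[(135,524),(287,511),(434,494),(580,479),(724,463)]
sf=[(420,450),(442,373),(473,294),(503,218),(535,150)]
P=[]
for a,b in zip(tf,sf):
    print(*tri(t,T(*a),s,S(*b)), plane(t,T(*a),80), plane(s,S(*b),80)); P.append(tri(t,T(*a),s,S(*b))[0])
print("back")
for a,b in zip([(275,411),(420,396),(567,378)],[(366,352),(402,275),(432,206)]):
    print(*tri(t,T(*a),s,S(*b)), plane(t,T(*a),80), plane(s,S(*b),80))
Q=np.array([plane(t,T(*a),80) for a in tf]);print("len",np.linalg.norm(Q[0]-Q[-1]))
d=Q[0]-Q[-1]; print("yaw of box y axis deg",np.degrees(np.arctan2(-d[0],d[1])))
print("lip top front ends", plane(t,T(205,312),105),plane(t,T(605,270),105))
print("lid corners",[plane(t,T(*a),105)[:2] for a in [(50,112),(690,44)]])
print("cup",plane(t,(441,257),92),"jar",plane(t,(200,284),84),"muffin",plane(t,(297,170),60))
E
```

```text
cams [ 494.4 -283.5 1016.8] [223.7 340.9 859.9]
[ 438.1 -191.4   87.1] 6.66911443484506 [ 440.8 -189.4   80. ] [ 437.  -197.6   80. ]
[ 448.4 -246.8   79.4] 0.6055317358631693 [ 448.1 -246.9   80. ] [ 448.5 -246.2   80. ]
[ 457.2 -302.2   79.3] 0.40865259907315094 [ 457.  -302.3   80. ] [ 457.2 -301.6   80. ]
[ 465.2 -357.    81.9] 0.4404894444419867 [ 464.9 -357.2   80. ] [ 466.  -358.6   80. ]
[ 472.2 -411.6   82.5] 2.3517553805493456 [ 473.2 -411.4   80. ] [ 471.9 -414.5   80. ]
back
[ 490.7 -241.7   76.7] 3.0576718862859606 [ 492.1 -241.3   80. ] [ 488.2 -239.8   80. ]
[ 498.2 -296.9   77.3] 4.104423151766451 [ 500.1 -296.    80. ] [ 495.4 -295.5   80. ]
[ 507.5 -352.7   73.9] 4.200621980719208 [ 509.3 -351.4   80. ] [ 503.4 -348.1   80. ]
len 224.35920767555524
yaw of box y axis deg 8.300009790381653
lip top front ends [ 534.3 -215.4  105. ] [ 555.8 -362.8  105. ]
lid corners [array([ 620.3, -154.9]), array([ 655. , -392.9])]
cup [ 513.7 -477.8   92. ] jar [451.3 -23.2  84. ] muffin [ 678.6 -201.    60. ]
```

```bash
python3 - <<'E'
from h import *
np.set_printoptions(precision=0,suppress=True)
t=cam("top");s=cam("scene")
print("till front right top corner",tri(t,(228,227),s,(267,262)) )
for z in (100,200,300,400): print(z,plane(t,(228,227),z),plane(t,(240,250),z),plane(t,(30,206),z))
print("display",tri(t,(48,180),s,(155,288)),tri(t,(45,200),s,(160,310)))
E
python3 -m jog '[[[0,0,-7.6],[0,0,0],-1],[[0,0,-7.6],[0,0,0],-1],[[0,0,-7.6],[0,0,0],-1],[[0,0,-7.6],[0,0,0],-1],[[0,0,0],[0,0,0],-1]]'
```

```text
till front right top corner (array([566., -89., 181.]), np.float64(26.53185726109557))
100 [560. -77. 100.] [ 518. -102.  100.] [594. 328. 100.]
200 [ 553. -100.  200.] [ 515. -121.  200.] [583. 261. 200.]
300 [ 546. -122.  300.] [ 513. -141.  300.] [572. 195. 300.]
400 [ 539. -145.  400.] [ 510. -161.  400.] [561. 128. 400.]
display (array([599., 130., 352.]), np.float64(13.185877544240508)) (array([576., 145., 336.]), np.float64(3.8675304910232935))
clock: 0.85
tcp_pos: [247.1, 601.1, 238.7]
tool_rot: [-0.0, -0.071, 0.997, 0.0]
contact_force: [-0.0, -0.4, 0.2]
grip_width: 50.1
```

The ledge triangulates to z≈80 with a length of 224.4 mm, and both match the given sizes. The till starts at x≈515. I'll go round in front of it.

```bash
python3 -m jog '[[[0,0,0],[-11,-39.6,0],-1],[[0,0,0],[-11,-39.6,0],-1],[[0,0,0],[-11,-39.6,0],-1],[[0,0,0],[-11,-39.6,0],-1],[[0,0,0],[-11,-39.6,0],-1],[[0,0,0],[-11,-39.6,0],-1],[[0,0,0],[-11,-39.6,0],-1],[[0,0,0],[-11,-39.6,0],-1],[[0,0,0],[0,0,0],-1]]'
python3 -m jog '[[[0,0,0],[1.6,-37.6,0],-1],[[0,0,0],[1.6,-37.6,0],-1],[[0,0,0],[1.6,-37.6,0],-1],[[0,0,0],[1.6,-37.6,0],-1],[[0,0,0],[1.6,-37.6,0],-1],[[0,0,0],[1.6,-37.6,0],-1],[[0,0,0],[1.6,-37.6,0],-1],[[0,0,0],[1.6,-37.6,0],-1],[[0,0,0],[0,0,0],-1]]'
```

```text
clock: 1.75
tcp_pos: [381.2, 294.3, 238.8]
tool_rot: [0.0, -0.064, 0.998, -0.001]
contact_force: [0.5, 0.9, -0.4]
grip_width: 0.3
clock: 2.65
tcp_pos: [408.5, -3.6, 239.0]
tool_rot: [0.0, -0.065, 0.998, -0.0]
contact_force: [-0.1, -0.4, 0.1]
grip_width: 0.3
```

```bash
python3 -m jog '[[[0,0,0],[-5,-36.3,0],-1],[[0,0,0],[-5,-36.3,0],-1],[[0,0,0],[-5,-36.3,0],-1],[[0,0,0],[-5,-36.3,0],-1],[[0,0,0],[-5,-36.3,0],-1],[[0,0,0],[-5,-36.3,0],-1],[[0,0,-0.8],[0,0,30],-1],[[0,0,0],[0,0,30],-1],[[0,0,0],[0,0,0],-1],[[0,0,0],[0,0,0],-1]]'
python3 - <<'E'
from h import *
for n in ("wrist","top"):
    cv2.imwrite(f"pics/{n}1.png",cam(n)["image"])
E
```

```text
clock: 3.65
tcp_pos: [468.8, -210.3, 179.0]
tool_rot: [-0.0, -0.077, 0.997, 0.0]
contact_force: [1.1, 0.6, 1.1]
grip_width: 0.5
```

View pics/wrist1.png

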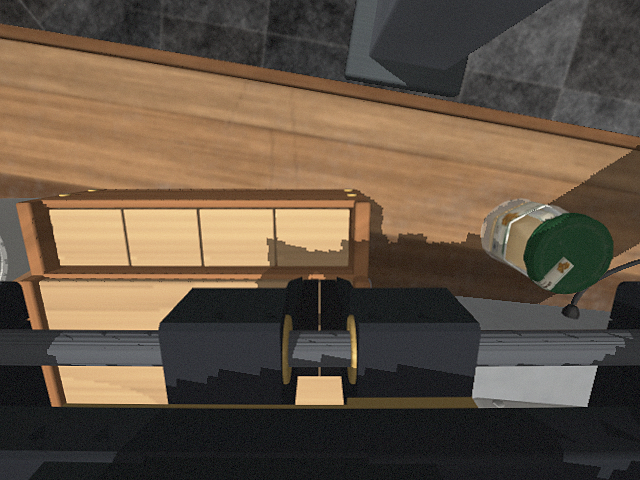

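View pics/top1.png

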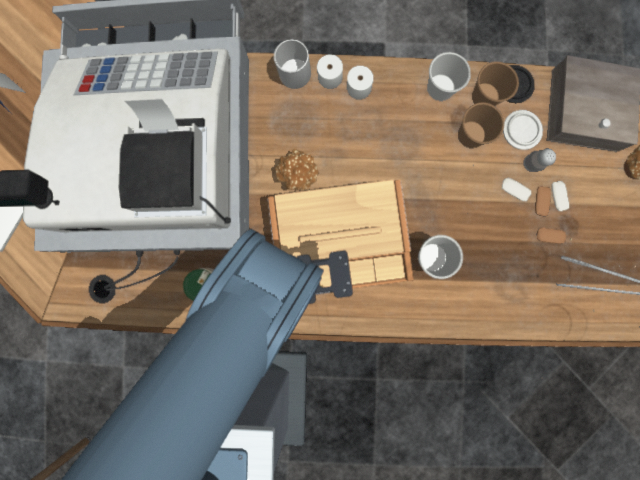

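```bash
python3 - <<'E'
from h import *
from scipy.spatial.transform import Rotation as Ro
np.set_printoptions(precision=1,suppress=True)
st=env.sense();d=cam("wrist");M=np.array(d["mount"]);q=st["tool_rot"]
R=Ro.from_quat([q[1],q[2],q[3],q[0]]).as_matrix()
print(st["tcp_pos"],st["contact_force"],R[:,1])
for p in [(349,208),(275,208),(200,208),(125,208),(50,208),(349,267),(200,267)]:
    u=cv2.undistortPoints(np.array([[p]],float),np.array(d["intrinsics"]),np.array([d["k1"],0,0,0]))[0,0]
    v=R@(M[:3,:3]@np.array([u[0],u[1],1]));c=st["tcp_pos"]+R@M[:3,3]
    print(p,c+v*(80-c[2])/v[2])
E
```

```text
[ 469.6 -210.9  180.2] [0.4 0.6 0.3] [-0.2  1.  -0. ]
(349, 208) [ 442.6 -192.7   80. ]
(275, 208) [ 451.  -246.4   80. ]
(200, 208) [ 459.5 -301.1   80. ]
(125, 208) [ 468.  -356.2   80. ]
(50, 208) [ 476.6 -412.1   80. ]
(349, 267) [ 487.7 -184.6   80. ]
(200, 267) [ 505.5 -298.1   80. ]
```

```bash
python3 -m jog '[[[0,0,0],[1,-5,30],-1],[[0,0,0],[0,0,30],-1],[[0,0,0],[0,0,25],-1],[[0,0,0],[0,0,0],-1],[[0,0,0],[0,0,0],-1]]'
python3 -m jog '[[[0,0,0],[0,0,4],-1],[[0,0,0],[0,0,4],-1],[[0,0,0],[0,0,4],-1],[[0,0,0],[0,0,3],-1],[[0,0,0],[0,0,0],-1],[[0,0,0],[0,0,0],-1]]'
```

```text
clock: 4.3
tcp_pos: [468.9, -216.4, 94.9]
tool_rot: [0.001, -0.077, 0.997, -0.0]
contact_force: [-0.4, -0.1, -0.1]
grip_width: 0.5
clock: 4.9
tcp_pos: [468.5, -216.3, 80.4]
tool_rot: [0.0, -0.077, 0.997, 0.0]
contact_force: [-5.0, 3.6, 21.8]
grip_width: 0.8
```

Block 1 is rigid: 22 N with no sinking. On to block 2.

```bash
python3 -m jog '[[[0,0,0],[0,0,-14],-1],[[0,0,0],[0,-28,0],-1],[[0,0,0],[0,-28,0],-1],[[0,0,0],[0,0,0],-1],[[0,0,0],[0,0,4],-1],[[0,0,0],[0,0,4],-1],[[0,0,0],[0,0,4],-1],[[0,0,0],[0,0,2],-1],[[0,0,0],[0,0,0],-1],[[0,0,0],[0,0,0],-1]]'
```

```text
clock: 5.9
tcp_pos: [476.8, -270.2, 80.4]
tool_rot: [-0.0, -0.078, 0.997, 0.001]
contact_force: [-6.9, 5.0, 25.7]
grip_width: 0.7
```

```bash
python3 -m jog '[[[0,0,0],[0,0,-14],-1],[[0,0,0],[0,-28,0],-1],[[0,0,0],[0,-28,0],-1],[[0,0,0],[0,0,0],-1],[[0,0,0],[0,0,4],-1],[[0,0,0],[0,0,4],-1],[[0,0,0],[0,0,4],-1],[[0,0,0],[0,0,2],-1],[[0,0,0],[0,0,0],-1],[[0,0,0],[0,0,0],-1]]'
```

```text
clock: 6.9
tcp_pos: [485.5, -325.2, 80.4]
tool_rot: [-0.0, -0.078, 0.997, 0.001]
contact_force: [-5.4, 5.4, 23.2]
grip_width: 0.3
```

```bash
python3 -m jog '[[[0,0,0],[0,0,-14],-1],[[0,0,0],[0,-28,0],-1],[[0,0,0],[0,-28,0],-1],[[0,0,0],[0,0,0],-1],[[0,0,0],[0,0,4],-1],[[0,0,0],[0,0,4],-1],[[0,0,0],[0,0,4],-1],[[0,0,0],[0,0,2],-1],[[0,0,0],[0,0,0],-1],[[0,0,0],[0,0,0],-1]]'
```

```text
clock: 7.9
tcp_pos: [494.1, -382.2, 78.7]
tool_rot: [-0.0, -0.077, 0.997, -0.0]
contact_force: [0.1, -0.6, -0.2]
grip_width: 0.8
```

Block 4 gives way. I'll press it fully down.

```bash
python3 -m jog '[[[0,0,0],[0,0,3],-1],[[0,0,0],[0,0,3],-1],[[0,0,0],[0,0,3],-1],[[0,0,0],[0,0,0],-1],[[0,0,0],[0,0,0],-1]]'
python3 -m jog '[[[0,0,0],[0,0,2],-1],[[0,0,0],[0,0,2],-1],[[0,0,0],[0,0,2],-1],[[0,0,0],[0,0,0],-1],[[0,0,0],[0,0,0],-1],[[0,0,0],[0,0,0],-1]]'
```

```text
clock: 8.4
tcp_pos: [494.2, -382.5, 70.0]
tool_rot: [0.0, -0.077, 0.997, -0.0]
contact_force: [0.5, 0.3, 5.4]
grip_width: 0.2
clock: 9.0
tcp_pos: [494.3, -382.5, 66.3]
tool_rot: [0.0, -0.077, 0.997, 0.0]
contact_force: [-4.8, 6.0, 24.7]
grip_width: 0.4
```

It's on its stop: z is 66.3 and the force jumped to 25 N. Now I release it and look at the lid.

```bash
python3 -m jog '[[[0,0,0],[0,0,-20],-1],[[0,0,0],[0,0,-40],-1],[[0,0,0],[0,0,-40],-1],[[0,0,0],[0,0,-20],-1],[[0,0,0],[0,0,0],-1],[[0,0,0],[0,0,0],-1]]'
python3 - <<'E'
from h import *
for n in ("scene","top"):
    cv2.imwrite(f"pics/{n}2.png",cam(n)["image"])
t=cv2.imread("pics/top2.png");s=cv2.imread("pics/scene2.png")
cv2.imwrite("pics/tc2.png",cv2.resize(t[150:300,260:460],None,fx=4,fy=4,interpolation=cv2.INTER_CUBIC))
cv2.imwrite("pics/sc2.png",cv2.resize(s[170:320,260:410],None,fx=4,fy=4,interpolation=cv2.INTER_CUBIC))
E
```

```text
clock: 9.6
tcp_pos: [493.8, -382.1, 183.2]
tool_rot: [-0.0, -0.077, 0.997, 0.0]
contact_force: [-0.9, 0.5, -0.2]
grip_width: 0.5
```

View pics/tc2.png

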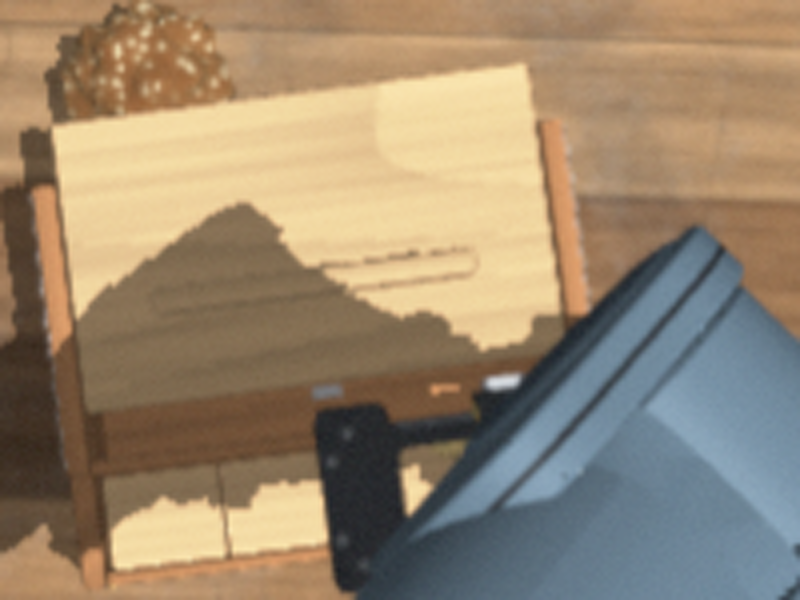

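View pics/sc2.png

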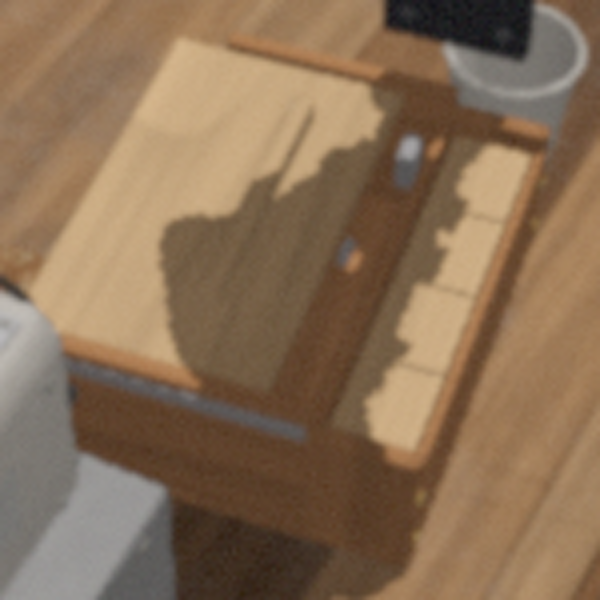

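```bash
python3 - <<'E'
from h import *
np.set_printoptions(precision=1,suppress=True)
t=cam("top");s=cam("scene")
T=lambda u,v:(260+(u+.5)/4-.5,150+(v+.5)/4-.5)
O=np.array([545,-289.5]);ex=np.array([.9885,.151])
f=lambda p:(p,(p[:2]-O)@ex)
print("lid front edge",f(plane(t,T(90,412),101)))
print("lip lower",f(plane(t,T(475,280),101)),f(plane(t,T(475,280),119)),"upper",f(plane(t,T(470,248),119)))
print("lip lower left",f(plane(t,T(155,316),101)))
print("back edge lid",f(plane(t,T(55,126),101)),f(plane(t,T(525,66),101)))
print("lip lower scene",f(plane(s,(260+275/4,170+195/4),101)))
E
```

```text
lid front edge (array([ 514.8, -181.2,  101. ]), np.float64(-13.463861239868596))
lip lower (array([ 580.3, -358.6,  101. ]), np.float64(24.48897845646693)) (array([ 578.6, -357.1,  119. ]), np.float64(23.0426522389933)) upper (array([ 593.2, -354.6,  119. ]), np.float64(37.8504348117872))
lip lower left (array([ 560.2, -210.2,  101. ]), np.float64(27.038242244920745))
back edge lid (array([ 648.8, -160.5,  101. ]), np.float64(122.06035777561706)) (array([ 681.6, -380.5,  101. ]), np.float64(121.26748146039556))
lip lower scene (array([ 571., -296.,  101.]), np.float64(24.732954317671126))
```

The lid has sprung to about 24 mm: the lip front is at box x≈24.5 and the lid front edge at -13.5. Next the closed fingers go in front of the lip.

```bash
python3 -m jog '[[[0,0,0],[-23,28,0],-1],[[0,0,0],[-23,28,0],-1],[[0,0,0],[-23,28,0],-1],[[0,0,0],[0,0,25],-1],[[0,0,0],[0,0,25],-1],[[0,0,0],[0,0,15],-1],[[0,0,0],[0,0,10],-1],[[0,0,0],[0,0,0],-1],[[0,0,0],[0,0,0],-1]]'
python3 - <<'E'
from h import *
cv2.imwrite("pics/scene3.png",cam("scene")["image"])
s=cv2.imread("pics/scene3.png")
cv2.imwrite("pics/sc3.png",cv2.resize(s[140:290,260:410],None,fx=4,fy=4,interpolation=cv2.INTER_CUBIC))
E
```

```text
clock: 10.7
tcp_pos: [549.5, -289.2, 109.2]
tool_rot: [0.0, -0.077, 0.997, -0.0]
contact_force: [-0.3, -0.5, 0.3]
grip_width: -0.0
```

View pics/sc3.png

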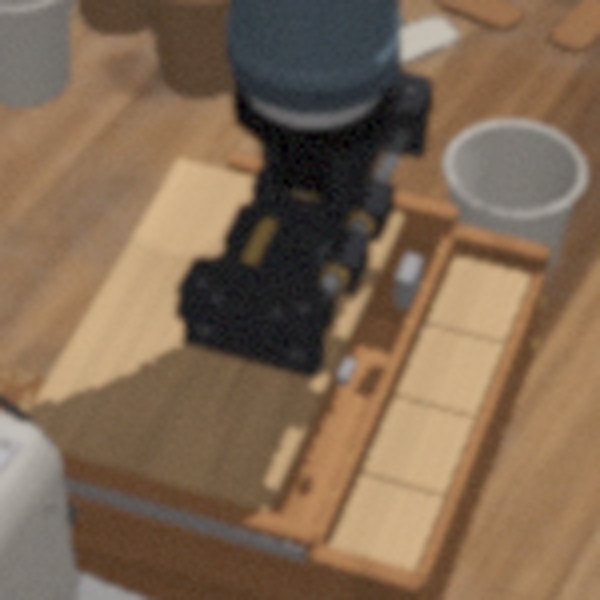

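The fingers stand just in front of the lip, clear of the lid top. Pushing now.

```bash
python3 -m jog '[[[0,0,0],[0,0,2],-1],[[0,0,0],[-5,0,0],-1],[[0,0,0],[-5,0,0],-1],[[0,0,0],[-5,0,0],-1],[[0,0,0],[-5,0,0],-1],[[0,0,0],[0,0,0],-1]]'
python3 -m jog '[[[0,0,0],[-5,0,0],-1],[[0,0,0],[-5,0,0],-1],[[0,0,0],[-5,0,0],-1],[[0,0,0],[-5,0,0],-1],[[0,0,0],[-5,0,0],-1],[[0,0,0],[-5,0,0],-1],[[0,0,0],[-4,0,0],-1],[[0,0,0],[0,0,0],-1]]'
```

```text
clock: 11.35
tcp_pos: [570.1, -285.2, 106.7]
tool_rot: [0.0, -0.078, 0.997, -0.0]
contact_force: [-0.2, 0.2, 0.0]
grip_width: 0.3
clock: 12.15
tcp_pos: [603.6, -279.8, 106.7]
tool_rot: [0.0, -0.078, 0.997, 0.0]
contact_force: [-0.1, -0.4, -0.6]
grip_width: 0.4
```

```bash
python3 -m jog '[[[0,0,0],[-3,0,0],-1],[[0,0,0],[-2,0,0],-1],[[0,0,0],[0,0,0],-1]]'
python3 -m jog '[[[0,0,0],[-2,0,0],-1],[[0,0,0],[0,0,0],-1]]'
python3 - <<'E'
from h import *
for n in ("scene","top"):
    cv2.imwrite(f"pics/{n}4.png",cam(n)["image"])
s=cv2.imread("pics/scene4.png")
cv2.imwrite("pics/sc4.png",cv2.resize(s[140:290,260:410],None,fx=4,fy=4,interpolation=cv2.INTER_CUBIC))
E
```

```text
clock: 12.45
tcp_pos: [608.0, -279.3, 106.8]
tool_rot: [0.0, -0.077, 0.997, 0.0]
contact_force: [0.4, 0.4, -0.5]
grip_width: 0.1
clock: 12.65
tcp_pos: [608.0, -279.3, 106.7]
tool_rot: [-0.002, -0.077, 0.997, 0.0]
contact_force: [-5.2, 0.7, 4.3]
grip_width: 0.2
```

View pics/sc4.png

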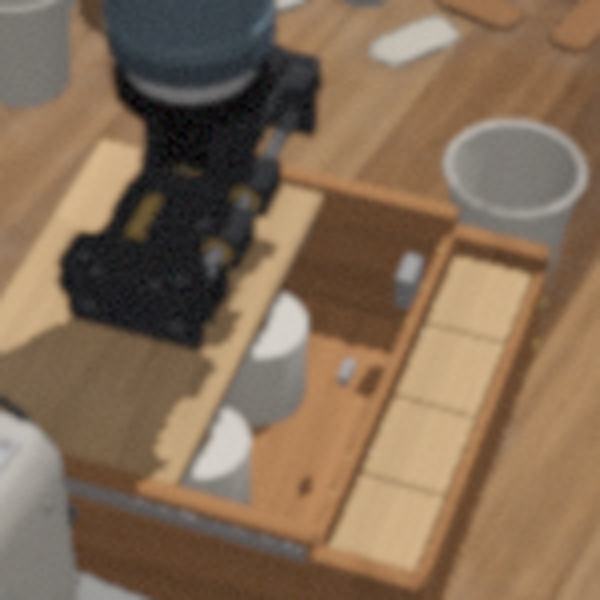

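```bash
python3 -m jog '[[[0,0,0],[-2,0,0],-1],[[0,0,0],[0,0,0],-1],[[0,0,0],[0,0,0],-1]]'
python3 -m jog '[[[0,0,0],[8,0,0],-1],[[0,0,0],[8,0,0],-1],[[0,0,0],[0,0,-30],-1],[[0,0,0],[0,0,-40],-1],[[0,0,0],[0,0,-40],-1],[[0,0,0],[40,0,-10],-1],[[0,0,0],[50,0,0],-1],[[0,0,0],[50,0,0],-1],[[0,0,0],[30,0,0],-1],[[0,0,0],[0,0,0],-1]]'
python3 - <<'E'
from h import *
for n in ("scene","top"):
    cv2.imwrite(f"pics/{n}5.png",cam(n)["image"])
t=cv2.imread("pics/top5.png")
cv2.imwrite("pics/tc5.png",cv2.resize(t[140:290,260:460],None,fx=4,fy=4,interpolation=cv2.INTER_CUBIC))
E
```

```text
clock: 13.05
tcp_pos: [608.1, -279.3, 106.6]
tool_rot: [-0.003, -0.077, 0.997, 0.001]
contact_force: [-11.3, 1.0, 8.3]
grip_width: 0.4
clock: 14.05
tcp_pos: [423.2, -309.1, 227.1]
tool_rot: [-0.0, -0.074, 0.997, 0.0]
contact_force: [1.1, -1.6, -0.3]
grip_width: 0.5
```

View pics/tc5.png

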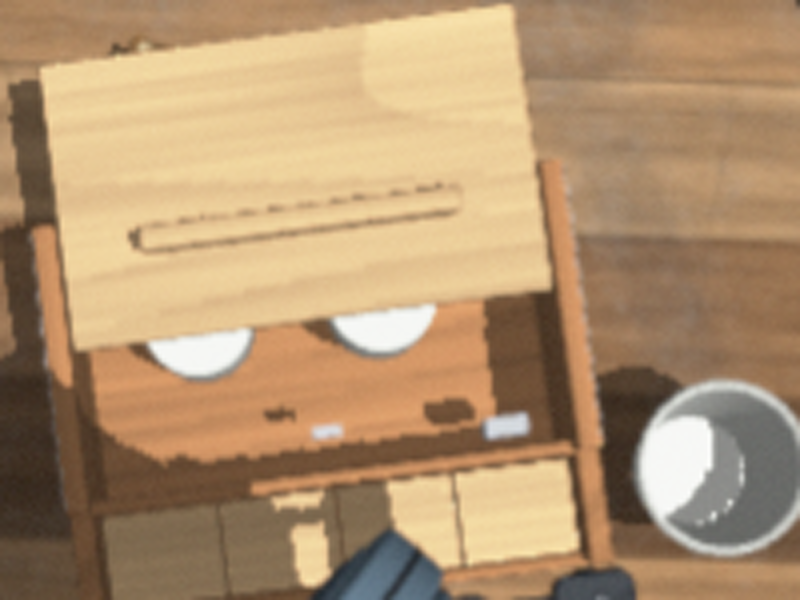

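View pics/scene5.png

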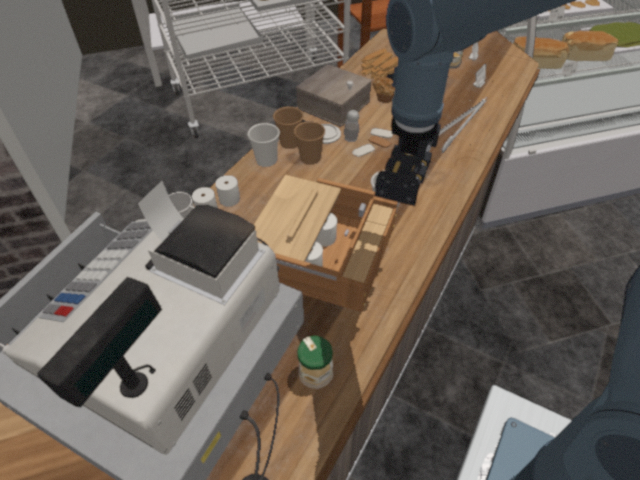

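```bash
python3 - <<'E'
from h import *
t=cam("top")
T=lambda u,v:(260+(u+.5)/4-.5,140+(v+.5)/4-.5)
O=np.array([545,-289.5]);ex=np.array([.9885,.151])
for p in [(77,350),(550,290)]: print("front edge box x",(plane(t,T(*p),101)[:2]-O)@ex)
a=cv2.imread("pics/top0.png").astype(int);b=cv2.imread("pics/top5.png").astype(int)
d=np.abs(a-b).sum(2)
for n,(x,y,r) in dict(cup=(441,257,20),jar=(203,284,18)).items(): print(n,np.median(d[y-r:y+r,x-r:x+r]))
print(env.sense()["contact_force"],env.sense()["qvel"].round(3))
env.job_done()
E
```

```text
front edge box x 34.5350523997747
front edge box x 33.87684515612618
cup 9.0
jar 14.0
[ 0.0451801   0.12344239 -0.13817909] [-0.011  0.016 -0.01  -0.016  0.003  0.004 -0.   ]
the job is handed in; nothing more can be done
```

The roll box is open, the lid is pushed back onto its stop, and I handed the job in at about 14 s.

- **Finding the catch:** I pressed the four ledge blocks from the left. Blocks 1 to 3 were rigid, with 22–26 N and no sinking. Block 4, the rightmost, gave way.
- **Releasing the lid:** I pressed block 4 down to z 66.3 mm, where the force jumped to 25 N on its stop. I then let go, and the lid had sprung out by about 24 mm.
- **Opening the lid:** I pushed on the lip until the lid stopped. The tool stayed at x = 608.0–608.1 while the force rose to 11 N. I then backed the arm away, and it was touching nothing when I handed in.

**Last checks:**
- **Lid:** the lid's front edge was at box x≈34 mm against the 35 mm expected when fully open. That makes it about 74–75 mm open, within the calibration error.
- **Cup and jar:** both look unmoved in the before and after pictures.
- **Muffin:** the open lid mostly hides it from above, so I didn't measure it. Only the lid passed over it.
- **Camera disagreement:** the wrist camera put the ledge about 2.5 mm further back (x) than the fixed cameras. I used a value between the two.

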